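# Draw the sagging bolt of the printing-block cage and hold its gate ajar

## Robot

A 6-joint arm with a two-finger parallel gripper is mounted at the origin on the work surface. World frame = base frame: x ahead of the robot, y to its left, z up, the work surface at z = 0. Lengths are in m, angles in degrees, forces in N, time in s.
With the tool pointing down it reaches from about 0.4 to 0.825 m from the base axis. Payload 7 kg.
Tool frame: the origin (TCP) lies midway between the tips of the shut fingers; the grasp point (between the pads) lies 19 mm behind it; z points along the fingers, y is the direction in which the jaws open and shut (so a half turn about z gives the same grasp; the last joint's range is limited). The gripper opens to 88 mm and grips with 3 to 60 N. Pads are 19 mm wide; open, the fingers measure 130 mm over their backs; the gripper's body (78 mm by 193 mm) begins 47 mm behind the grasp point.
Start: joints at [-52.248, 20.546, 0.682, 0, -70.136, -16.507], TCP at [0.245, -0.629, 0.227] pointing down, gripper open.
Joint ranges: [-176.03, 176.03], [-82.01, 121.73], [-58.28, 71.71], [-173.87, 95.51], [-174.79, -0.11], [-173.66, 173.66]. Speed limits (degrees/s): [136.94, 136.94, 172.46, 180, 180, 180].

## Interface

Orientations are given as a 3x3 rotation matrix whose columns are the frame's x, y, z axes.
In Python, from rig import robot gives the robot as it stands. Calls block until the motion is done:
- robot.goto(position, orientation): joint-space move of the TCP to a pose.
- robot.servo_line(position, ori=None, speed=0.15): straight line of the TCP; ori=None keeps the orientation; speed is the mean speed in m/s.
- robot.movej(angles): joint-space move.
- robot.move_gripper(opening): opening from 0.0 (shut) to 1.0 (fully open); the grip force is fixed at half the most; returns when the fingers have stopped.
- robot.dwell(seconds).
- robot.ik(position, orientation): joint angles nearest the present ones, or None.
- robot.grab_frame(name): name is "side" or "top"; returns (picture, depth): 400x640x3 uint8, red, green, blue; 400x640 float32, m along the optical axis (not along the pixel's ray), 0 where there is no reading.
- robot.camera_info(name): a dict with "vfov" (degrees; the focal length in pixels is half the picture's height over the tangent of half this angle, whatever the lens; pixels are square), "cx", "cy" (the principal point, pixels), "view" (4x4, takes a point from world to camera coordinates). Camera axes: x right, y down, z forward; pixel columns grow to the right and rows downward; lengths in m; the calibration is good to about 2 mm. A picture is of the moment at which its call begins. camera_info takes no time and is no camera call.
A pose or a line that the arm cannot do raises robot.Unreachable and nothing moves.
- robot.job_done(): hands the job in, once; it reports no verdict.
Readings, each from a call of its own:
- robot.read_t(): time.
- robot.read_qpos(): joint angles.
- robot.read_qvel(): joint speeds.
- robot.read_effort(): joint torques, N m.
- robot.read_position(): TCP position.
- robot.read_tcp_rot(): TCP orientation.
- robot.read_force(): force on the tool from outside, world axes, zero at the start.
- robot.read_ft_torque(): the same for the moment, N m.
- robot.read_grip_width(): opening from 0.0 (shut) to 1.0 (fully open).
Only numpy, scipy, OpenCV 4.12 (cv2) and the standard library are available. Lean on these libraries where they do the work, as an engineer would, in place of code of your own. Each camera call takes 0.05 s, during which the arm holds its last target. There are 200 camera calls.

## Task

Hold the gate of the printing-block cage ajar for me so that I can take a block out. Its sagging barrel bolt catches behind the bent-up lip of the keeper, so do not force it: lift the bolt by its upright finger post and, with it lifted, draw it back over the lip until it is well clear of the keeper, then by the same post swing the gate about a hand's breadth (roughly 9 cm at its free edge) open. The gate closes by itself: finish still holding it ajar and still by the bolt's post, and leave the other things on the table where they are.

Things in the scene. Friction and masses are not known exactly. Their poses are not given: they have to be found in the camera images.
- cage: Wooden cage for printing blocks, fixed: 320 mm wide (its y), 220 deep (its x), 206 high, steel rods on roof and sides. Origin: centre of its underside, on the table; z up. Its gate is in the front, which faces the cage's -x and, turned 90 (+/- 19) degrees, the robot's right. The gate's vertical hinge line is fixed at x = -100, y = +125 mm in the cage's frame.
- gate: The gate: wooden leaf with thin upright rods. Origin: on the table in the leaf's mid-plane, 185 mm from the hinge line; axes parallel to the cage's when shut. It turns about the hinge line, clockwise seen from above as it opens (to the cage's -x), up to 1.2 rad. A hinge spring always pulls it shut with about 0.4 N m, 3 N at the post. With the bolt's nose in the keeper it gives under 0.02 rad.
- gate_edge (a point): Mid-thickness of the gate's free edge, 180 mm above the table and 245 mm from the hinge line; it moves with the gate. The gate leaf is 18 mm thick, its top edge 200 mm above the table.
- bolt: Steel barrel bolt on the gate's front face: level bar 12 mm thick and 200 mm long, axis 23 mm in front of the gate's mid-plane and 182 mm above the table when hanging down; its nose is turned down 10 mm below the bar; mass about 0.24 kg. Origin: on the bar's axis, directly under the finger post; its y axis runs along the gate from the free edge towards the hinge.
- bolt_post (a point): Centre of the grip part of the bolt's upright finger post: a vertical round steel post 18 mm across whose grip part is 62 mm long (about 30 mm above and 34 mm below this point). This point is 242 mm above the table with the bolt hanging down, so the post rises above the gate and cage top, 185 mm from the hinge line along the gate (less as it is drawn) and 23 mm in front of the gate's mid-plane. It moves with the bolt. Grip it from above: free all round above 206 mm.
- bolt_nose (a point): Tip of the bolt's nose, on the bar's axis; it moves with the bolt. The turned-down part is the last 10 mm.
- draw (a joint): How far the bolt is drawn back (m), 0 fully shot to 0.045 fully back, along the gate from keeper to hinge (+y of the cage when the gate is shut). It starts at 0 to 0.006. With the bolt down the nose strikes the lip at about 0.008; it has passed over the lip and left the keeper from 0.023 on. Friction about 1 N.
- lift (a joint): How far the bolt is raised in its tall, worn guides (m): 0 hanging down (it falls back by its weight when not held), 0.016 against the top of the guides. The nose clears the lip from 0.010 on.
- keeper: Steel keeper on the cage's front post beside the gate's free edge: open-topped trough 28 mm long with a front cheek up to 206 mm above the table, fixed to the cage; its origin is that of the cage.
- keeper_lip (a point): Middle of the top edge of the keeper's bent-up lip, 175 mm above the table: a 4 mm thick wall across the keeper's mouth on the gate's side, behind which the nose hooks.
- block_a: Bystander: dark wooden printing block 110 x 80 x 36 mm with a grip ridge, 70 mm high in all; origin under its centre.
- block_b: Bystander: smaller dark wooden printing block 90 x 70 mm, 70 mm high; origin under its centre.
- dye_pot: Bystander: open aluminium pot 80 mm across, 70 mm high; origin under its centre.
- jar: Bystander: amber jar 66 mm across, 95 mm high; origin under its centre.
- roller: Bystander: rubber ink roller about 175 mm long, 36 mm high, lying down; origin on the table near its neck.
- brush: Bystander: brush lying on the table; origin on the table under its middle.
- mug: Bystander: white mug 76 mm across, 85 mm high; origin under its centre.

How it is judged:
By the outcome, as a careful person would: the job done as asked, in the order asked, and still so for the second after the job is handed in, while the arm keeps its last pose, push and grip.
It also fails if it takes over 34 s, if anything falls off the work surface, if the arm or the gripper's body presses on something with over 40 N, if the wrist force passes 120 N, or if a joint passes its speed limit or range.

## Working session

There is one attempt and no reset: what is moved stays moved. The work goes in short steps, each a Python script; the robot and the scene stay as the last script left them, time stands still between calls to the robot, and variables do not carry over. Pictures are saved under pics/ and viewed, about 8 in all and at most 12, crops included, and the job is handed in when it is done.

```bash
mkdir -p pics; ls
python3 - <<'E'
from rig import robot
import cv2,numpy as np
for n in("top","side"):
    p,d=robot.grab_frame(n); cv2.imwrite(f"pics/{n}0.png",p[:,:,::-1]); np.save(f"{n}0.npy",d)
    i=robot.camera_info(n); print(n,i["vfov"],i["cx"],i["cy"]); print(np.round(i["view"],4).tolist(), (d>0).mean())
print(robot.read_t())
E
```

```text
pics
top 55.957805540994364 313.1057305610538 196.4435089491021
[[0.0101, -0.9997, -0.0209, -0.0877], [-0.9824, -0.0061, -0.1868, 0.619], [0.1866, 0.0224, -0.9822, 0.8453], [0.0, 0.0, 0.0, 1.0]] 0.996046875
side 44.8984832769913 313.9704947696327 200.4915923348734
[[-0.918, -0.3966, -0.0001, 0.4857], [-0.3, 0.6945, -0.654, 0.363], [0.2594, -0.6003, -0.7565, 1.0816], [0.0, 0.0, 0.0, 1.0]] 0.99604296875
0.1
```

View pics/top0.png

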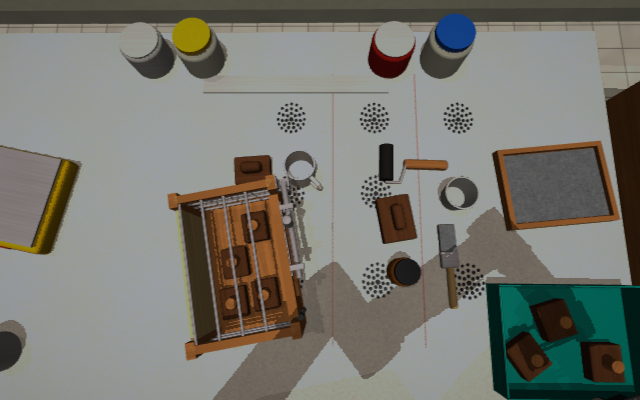

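View pics/side0.png

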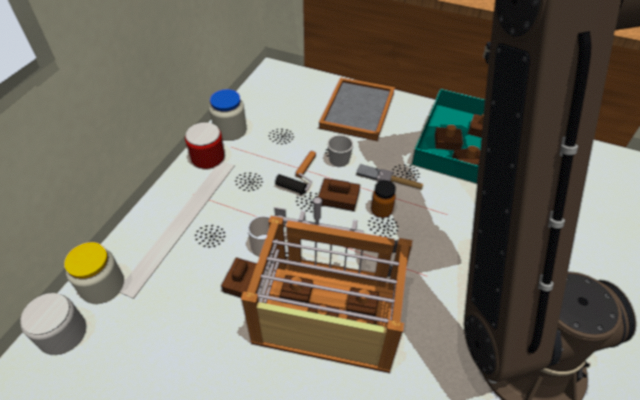

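```bash
cat > h.py <<'E'
import numpy as np
from rig import robot
def cloud(n,d):
    i=robot.camera_info(n); f=200/np.tan(np.radians(i["vfov"]/2)); V=np.array(i["view"])
    v,u=np.mgrid[:400,:640]; c=np.stack([(u-i["cx"])/f*d,(v-i["cy"])/f*d,d],-1)
    return (c-V[:3,3])@V[:3,:3]
def proj(n,P):
    i=robot.camera_info(n); f=200/np.tan(np.radians(i["vfov"]/2)); V=np.array(i["view"])
    c=np.atleast_2d(P)@V[:3,:3].T+V[:3,3]; return c[:,:2]/c[:,2:]*f+[i["cx"],i["cy"]]
E
python3 - <<'E'
from h import *
import cv2
ims=[]
for n,(x0,y0,x1,y1) in dict(top=(160,145,340,365),side=(220,180,430,370)).items():
    P=cloud(n,np.load(n+"0.npy")); z=P[...,2]
    m=(z>.212)&(z<.29)&(P[...,0]>.25)&(P[...,0]<.8)&(P[...,1]>-.25)&(P[...,1]<.35)
    k,l,s,c=cv2.connectedComponentsWithStats(m.astype(np.uint8))
    for j in range(1,k):
        if s[j,4]>5: q=P[l==j]; print(n,s[j],c[j].round(1),np.median(q,0).round(4),q.min(0).round(3),q.max(0).round(3))
    m=(z>.19)&(z<.212)&(P[...,0]>.25)&(P[...,0]<.8)&(P[...,1]>-.25)&(P[...,1]<.35)
    q=P[m][:,:2].astype(np.float32); r=cv2.minAreaRect(q); print("rect",r,len(q))
    im=cv2.imread(f"pics/{n}0.png")[y0:y1,x0:x1]; ims.append(cv2.resize(im,(390,int(390*im.shape[0]/im.shape[1])),interpolation=cv2.INTER_CUBIC))
H=max(i.shape[0] for i in ims); cv2.imwrite("pics/crop.png",np.hstack([np.pad(i,((0,H-i.shape[0]),(0,0),(0,0))) for i in ims]))
E
```

```text
top [282 215  12  13 111] [287.7 221.2] [ 0.534  -0.0419  0.2692] [ 0.528 -0.049  0.213] [ 0.545 -0.032  0.274]
rect ((0.4617881774902344, 0.0568329393863678), (0.32043975591659546, 0.24544867873191833), 11.157562255859375) 5772
side [313 198   8  22 166] [316.5 208.1] [ 0.5372 -0.0319  0.2493] [ 0.53  -0.046  0.213] [ 0.548 -0.025  0.272]
rect ((0.4649588465690613, 0.05890935659408569), (0.3203638195991516, 0.24745869636535645), 11.057843208312988) 4670
```

View pics/crop.png

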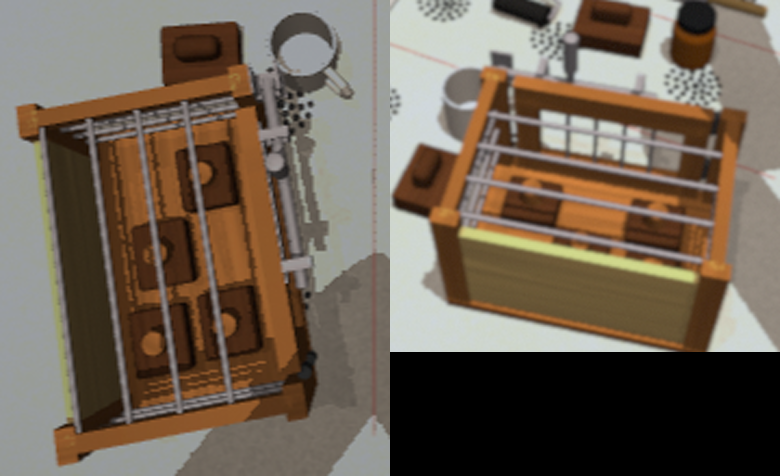

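```bash
cat >> h.py <<'E'
th=np.radians(11.1)
cy=np.array([-np.cos(th),-np.sin(th),0]); cx=np.array([cy[1],-cy[0],0])
H=np.array([.3577,-.0514,0])
def Rz(a): c,s=np.cos(a),np.sin(a); return np.array([[c,-s,0],[s,c,0],[0,0,1.]])
def R(a=0,s=-1):  # gate angle a (clockwise), tool down, jaws across the gate
    y=s*(Rz(-a)@cx); z=np.array([0,0,-1.]); return np.column_stack([np.cross(y,z),y,z])
E
python3 - <<'E'
from h import *
P=cloud("top",np.load("top0.npy"))
m=(P[...,2]>.262)&(P[...,2]<.29)&(abs(P[...,0]-.54)<.04)&(abs(P[...,1]+.04)<.04)
v,u=np.nonzero(m); q=P[m]; print("top px",u.mean(),v.mean(),q.mean(0),(q.min(0)+q.max(0))/2)
# ray to z=.272
i=robot.camera_info("top"); V=np.array(i["view"]); f=200/np.tan(np.radians(i["vfov"]/2))
d=V[:3,:3].T@np.array([(u.mean()-i["cx"])/f,(v.mean()-i["cy"])/f,1]); o=-V[:3,:3].T@V[:3,3]
p=o+d*(.272-o[2])/d[2]; print("ray",p,"rel hinge along",-(p-H)@cy,"front",-(p-H)@cx)
m=(P[...,2]>.07)&(P[...,2]<.1)&(P[...,0]>.58)&(P[...,0]<.72)&(P[...,1]>-.13)&(P[...,1]<0.02)
q=P[m]; print("mug",len(q),q.min(0),q.max(0),"dist hinge",np.sort(np.hypot(*(q[:,:2]-H[:2]).T))[[0,10,50]])
print(robot.read_tcp_rot().round(2).tolist())
for s in(1,-1):
  for a in(0,.37):
    b=p-H; b=H+Rz(-a)@b; b[2]=.24; print(s,a,robot.ik(b,R(a,s)))
E
```

```text
top px 286.7236842105263 219.6315789473684 [ 0.53640066 -0.04031126  0.2700243 ] [ 0.5368118  -0.03981998  0.26910249]
ray [ 0.53614791 -0.0404939   0.272     ] rel hinge along 0.1772092890811299 front 0.023653062187591563
mug 231 [ 0.59516918 -0.09427208  0.07000338] [ 0.7197494  -0.00908276  0.09898882] dist hinge [0.24035686 0.29255039 0.29942403]
[[-0.93, -0.36, -0.0], [-0.36, 0.93, 0.0], [0.0, 0.0, -1.0]]
1 0 [ 16.57975923   7.0791048  -15.46918618   0.         -67.45170902
 -95.47975923]
1 0.37 [   9.53885409    7.16002767  -15.37417163    0.          -67.4658007
 -109.63829251]
-1 0 [ 16.57975923   7.0791048  -15.46918618   0.         -67.45170902
  84.52024077]
-1 0.37 [  9.53885409   7.16002767 -15.37417163   0.         -67.4658007
  70.36170749]
```

```bash
echo 'P0=np.array([.5363,-.0404,0])' >>h.py
python3 - <<'E'
from h import *
import cv2
robot.goto(P0+[0,0,.33],R(0,1)); print(robot.read_t())
robot.servo_line(P0+[0,0,.226],speed=.08); print(robot.read_t(),robot.read_position(),robot.read_force())
ims=[]
for n,(x0,y0,x1,y1) in dict(top=(200,140,360,300),side=(240,130,400,290)).items():
    p,d=robot.grab_frame(n); ims.append(cv2.resize(np.ascontiguousarray(p[y0:y1,x0:x1,::-1]),(390,390)))
cv2.imwrite("pics/near.png",np.hstack(ims))
E
```

```text
2.4667
3.9167 [ 0.53661978 -0.04036215  0.22652724] [ 0.19189631 -0.66094189  0.24799529]
```

View pics/near.png

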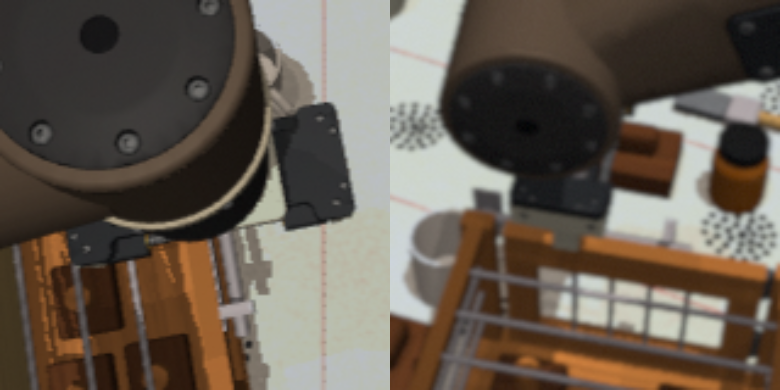

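The top crop shows the gripper's jaws straddling the bolt line. In the side crop the finger covers the post (about 565,225) and nothing is touching. Next I grip and lift.

Run:
```python
from h import *
robot.move_gripper(0.0)
print(robot.read_t(),"w",robot.read_grip_width()*88,robot.read_position(),robot.read_force())
p=robot.read_position(); robot.servo_line(p+[0,0,.0135],R(0,1),speed=.03)
print(robot.read_t(),"w",robot.read_grip_width()*88,robot.read_position()-p,robot.read_force())
```

```text
5.1167 w 17.49753319330974 [ 0.5362416  -0.04020032  0.22598095] [-0.58484661  2.85104227  1.13446166]
5.7167 w 17.322407533472234 [3.23814713e-05 3.63583957e-05 1.35838670e-02] [-0.50906323  2.10733077 -0.98388203]
```

Run:
```python
from h import *
p=robot.read_position()
for d in (.006,.012,.032):
    robot.servo_line(p+d*cy,R(0,1),speed=.05)
    f=robot.read_force(); print(robot.read_t(),robot.read_grip_width()*88,(robot.read_position()-p)@cy,robot.read_position()[2]-p[2],"along",f@cy,"front",f@cx,"z",f[2])
    if abs(f@cy)>10: break
import cv2
ims=[]
for n,(x0,y0,x1,y1) in dict(top=(200,140,360,300),side=(240,130,400,290)).items():
    q,_=robot.grab_frame(n); np.save(n+"1.npy",_); ims.append(cv2.resize(np.ascontiguousarray(q[y0:y1,x0:x1,::-1]),(390,390),interpolation=cv2.INTER_CUBIC))
cv2.imwrite("pics/drawn.png",np.hstack(ims))
```

```text
5.9833 17.69450939382381 0.006692263149085574 -0.00012172550012307104 along 1.4936122563947822 front 2.088548426796571 z -2.224674097730317
6.25 17.50507579490832 0.012552971116540648 -6.560526754073592e-06 along 0.5204752028213206 front 2.5681732359349305 z -1.6992078639960868
6.8 18.00314906889578 0.03245891507535491 0.00013043103618654017 along 0.9593715059788961 front 2.4374941658235567 z -1.066223457706886
```

View pics/drawn.png

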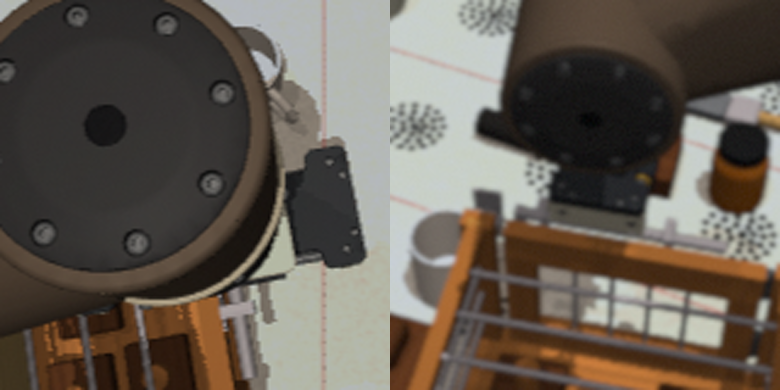

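The side crop shows the bolt bar drawn along the gate, and forces stayed under 3 N, so the nose passed the lip without catching. Now the swing, with the jaws turning along with the gate.

Run:
```python
from h import *
p=robot.read_position(); r=p-H; r[2]=0
for a in (.03,.08,.14,.20,.26,.32,.375):
    t=H+Rz(-a)@r; t[2]=p[2]
    robot.servo_line(t,R(a,1),speed=.05)
    f=Rz(a)@robot.read_force(); q=robot.read_position()
    print(a,round(robot.read_t(),2),round(robot.read_grip_width()*88,2),(q-t).round(4),"along",round(f@cy,2),"front",round(f@cx,2),"z",round(f[2],2))
    if np.linalg.norm(f)>12: break
import cv2
ims=[]
for n,(x0,y0,x1,y1) in dict(top=(180,130,360,310),side=(240,130,420,310)).items():
    q,d=robot.grab_frame(n); np.save(n+"2.npy",d); cv2.imwrite(f"pics/{n}2.png",q[:,:,::-1]); ims.append(cv2.resize(np.ascontiguousarray(q[y0:y1,x0:x1,::-1]),(390,390),interpolation=cv2.INTER_CUBIC))
cv2.imwrite("pics/open.png",np.hstack(ims))
```

```text
0.03 7.15 17.29 [ 0.0001 -0.0001 -0.0001] along 0.13 front 2.7 z -1.33
0.08 7.45 17.57 [ 0.0001 -0.     -0.0001] along -0.29 front 2.45 z -1.59
0.14 7.78 17.78 [0.0002 0.     0.0001] along -0.07 front 1.42 z -1.75
0.2 8.1 17.36 [0.0001 0.0001 0.0001] along 0.44 front 1.6 z -2.57
0.26 8.43 17.34 [0.0001 0.0001 0.    ] along -0.18 front 2.17 z -1.48
0.32 8.75 17.59 [0.     0.0001 0.    ] along 0.22 front 2.15 z -2.23
0.375 9.06 17.64 [-0.      0.0001  0.    ] along -0.26 front 2.87 z -0.83
```

View pics/open.png

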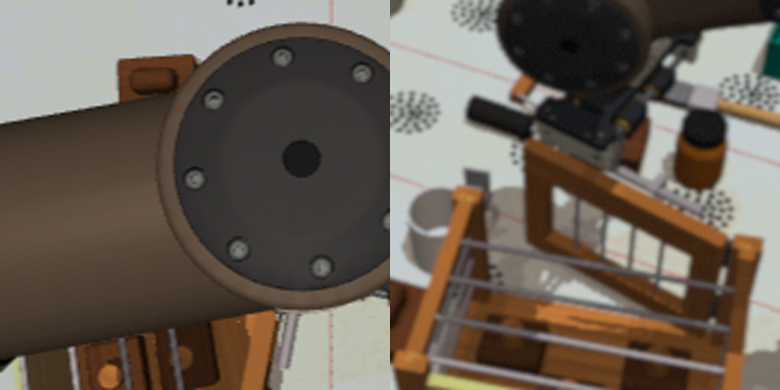

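The gate is visibly ajar, with its free upper corner at about (530,145) in the side crop, and the mug is where it was. I'll check the opening by depth.

Run:
```python
from h import *
P=cloud("side",np.load("side2.npy")); c=(P-H); X=c@cx; Y=-(c@cy); z=P[...,2]
m=(abs(z-.2)<.006)&(X<-.015)&(Y>.05)&(Y<.27)&(X>-.16)
x,y=X[m],Y[m]
ang=np.arctan2(-x,y); k=abs(ang-np.median(ang))<.06
s,b=np.polyfit(y[k],x[k],1); print(m.sum(),k.sum(),"slope angle",-np.arctan(s),"median",np.median(ang[k]),"max r",np.hypot(x,y)[k].max(),"farthest",x[k].min())
robot.dwell(.5); print(robot.read_t(),robot.read_force(),robot.read_grip_width()*88,robot.read_position())
```

```text
805 461 slope angle 0.352359216637847 median 0.3695384211533094 max r 0.24735228800539383 farthest -0.09932410493655523
9.6583 [-0.18136557  2.95399833 -1.84035886] 17.69204384732749 [ 0.49637627 -0.10047081  0.23953221]
```

Depth gives a gate angle of about 0.36 rad, which is 8.6–9 cm at the free edge. The grip is steady, so I'm handing in.

```bash
python3 -c "
from rig import robot
robot.job_done()"
```

```text
the job is handed in; nothing more can be done
```

The gate is being held ajar by the bolt's post, about 9 cm open at its free edge, and I handed the job in at about 9.7 s of robot time. I gripped the post from above, lifted the bolt 13.5 mm and drew it back 32 mm over the lip. I then swung the gate open along its arc, with the jaws turning with it.

**Last checks:**
- **Opening:** the arm turned the post 0.375 rad. The side camera's depth gave 0.35–0.37 rad, or about 8.6–9 cm at the edge; the two estimates differ by up to 0.02 rad.
- **Grip:** steady at about 17.7 mm on the 18 mm post, with about 3 N of spring pull being held.
- **Forces:** no reading I took during the job exceeded about 4 N. I saw no sign of the bolt catching on the lip.
- **Other things on the table:** the mug, jar and block in view looked undisturbed. The arm hid part of the last views, and I did not measure the bystanders' positions afterwards.
- **Bolt:** I did not measure its lift or draw directly. I inferred both from the gripper's movement and the low forces.

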